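# Load the label dispenser and close its cover

## Robot

A 6-joint arm with a two-finger parallel gripper is mounted at the origin on a cart in front of the work surface, level with it; the furniture and walls round the work are solid. World frame = base frame: x ahead of the robot, y to its left, z up, the work surface at z = 0. Lengths are in m, angles in degrees, forces in N, time in s.
With the tool pointing down it reaches from about 0.4 to 0.825 m from the base axis. Payload 7 kg.
Tool frame: the origin (TCP) lies at the centre of the arm's flange, where the gripper is bolted on; the fingertips stand 178 mm ahead of it and the grasp point (between the pads) lies 159 mm ahead of it; z points along the fingers, y is the line along which they close (so a half turn about z gives the same grasp; the last joint's range is limited). The gripper opens to 88 mm and grips with 3 to 60 N. Pads are 19 mm wide; open, the fingers measure 130 mm over their backs; the gripper's body (78 mm by 193 mm) begins 47 mm behind the grasp point.
Start: joints at [-59.811, 20.546, 0.682, 0, -70.136, -16.507], TCP at [0.16, -0.656, 0.405] pointing down, gripper open.
Joint ranges: [-176.03, 176.03], [-82.01, 121.73], [-58.28, 71.71], [-173.87, 95.51], [-174.79, -0.11], [-173.66, 173.66]. Speed limits (degrees/s): [136.94, 136.94, 172.46, 180, 180, 180].

## Interface

Orientations are given as [roll, pitch, yaw] about the fixed x, y, z axes, in that order (R = Rz(yaw) Ry(pitch) Rx(roll)).
In Python, from plant import telemetry, snapshot, workorder, nets gives the robot as it stands.
- The arm moves only by the shell command python3 -m creep 'ROWS'. ROWS is JSON, a list that holds one entry, the list of rows, each a list of 5 numbers: the shift along the tool's x, y, z normalised to -1 to 1, where 1 is 0.2 m, then the turn about the tool's z normalised to -1 to 1, where 1 is pi/2 rad, then the opening, from 0 (shut) to 1 (fully open). In form: [[[x, y, z, spin, hand], ...]]. A call has 1 to 8 rows; each row shifts and turns the commanded pose from where the row before left it, along the tool's axes as they then stand; what a row does not reach is not made up. A row lasts 1/12 s, in which the tool goes at most 41.7 mm and 7.16 degrees, less where a joint would pass 70% of its speed; a pose out of reach is approached as far as the arm can. A call with a number of a shift or a turn outside -1 to 1 is refused whole. A call with a gripper value outside its range is refused whole. The fingers move at their own pace and stop on an object; the grip force is fixed at half the most. Time passes only in rows, so rows that do not move let the fingers close. It gives the time, the measured TCP pose, the force, the opening and the grip force at its end, in the units of the state.
- telemetry.get_obs(): the state, without advancing time (a new reading comes with each control period).
- snapshot(name): name is "scene" or "side" or "wrist"; returns a dict with "frame" (420x560x3 uint8, red, green, blue), "fx", "fy", "cx", "cy" (pixels), "k1" (the pictures are not rectified: a ray, as slopes to the right and down, at radius r is drawn at 1 + k1 r^2 times it, then the intrinsics apply), "rvec" (rotation vector, rad) and "tvec" (3), from world to camera coordinates, as OpenCV has them; the wrist camera has in their place "mount" (4x4, takes a point from camera to tool coordinates, whose origin is the TCP and whose axes are the flange's). Camera axes: x right, y down, z forward; pixel columns grow to the right and rows downward; lengths in m; the calibration is good to about 2 mm. A picture is of the moment at which its call begins: read the wrist's pose just before it. There is no depth.
- workorder.close_job(): hands the job in; it is judged then, once.
Trained networks look in a picture, given as the dict that the camera call returned (one of the last four; its "shot" number tells which), for a name from the list of things; names that differ only in an ending like _2 or _b are one class to them, and where a whole thing is asked for, a point or a joint stands for the part that bears it (a point fixed in the world has none). Each returns a list of dicts, best first, with "confidence" (0 to 1); they miss things now and then, are a little off and sometimes report something else, mostly with a low value. They report only what shows in the picture. A call takes as long as a camera call.
- nets.find_in(picture, query): "uv" ([column, row] in pixels, amid what is visible of it).
- nets.masks_of(picture, query): "region" (420x560 bool, what is visible of it) and "uv" ([column, row] in pixels, amid what is visible of it).
- nets.landmark_of(picture, query): "uv" ([column, row] in pixels: a listed point, or the origin of a listed thing).
The state is a dict: "clock": time; "joint_pos": joint angles; "qvel": joint speeds; "tau": joint torques, N m; "tool_pos": TCP position; "orientation": TCP orientation; "force": force on the tool from outside, world axes, zero at the start; "moment": the same for the moment, N m; "opening": finger opening in m; "gripper_force": force on a finger pad.
Only numpy, scipy, OpenCV 4.12 (cv2) and the standard library are available. Lean on these libraries where they do the work, as an engineer would, in place of code of your own. Each camera call takes 0.05 s, during which the arm holds its last target. There are 200 camera calls.

## Task

Put the fresh label roll over the dispenser's spindle so that it lies flat on the platter, then bring the cover down gently: its worn hinge holds it upright but lets it drop once it is low, so support it, do not let it slam and do not lean hard on it. Finally press the cover's front edge down, still with a light hand, until the spring catch snaps and the cover is fully shut; leave the pot, the filled tin and the pile of lids where they stand.

Things in the scene. Friction and masses are not known exactly. Their poses are not given: they have to be found in the camera images.
- roll: White roll of labels on a brown card core, standing on its end on the table: 62 mm outside diameter, 50 mm high, straight hole of 30 mm through it. Origin: centre of its underside; z along its axis. 0.14 kg.
- dispenser: Grey label dispenser, fixed to the table, its front turned to the robot's right: an open-topped housing 180 mm deep (x), 170 mm wide (y), walls 6 mm thick with their top 84 mm over the table; two keys and a label slot in its front. Origin: centre of its underside; x points from its front to its hinge, z up.
- spindle (a point): Foot of the steel upright spindle inside the dispenser, on the black platter (56 mm across, 24 mm over the table). The spindle is 25 mm thick for 26 mm, then tapers to 12 mm; its tip is 40 mm above this point. The point lies 12 mm in front of the housing's middle (x of the dispenser -0.012).
- hinge (a point): Middle of the cover's hinge line at the rear of the dispenser, 86 mm behind its origin and 88 mm over the table; the line runs along the dispenser's y.
- cover (a joint): Angle of the grey cover (4 mm plate, 174 mm wide, 0.5 kg): 0 fully shut and level, 1.57 upright, stop at 1.68. Hinge friction holds it from upright down to about 1 rad; lower, it falls by itself. Let down gently it rests at about 0.12 on the spring roller of the catch (152 mm from the hinge, under the front edge); a push of about 8 N on the front edge snaps it past the roller to 0.
- lip (a point): Middle of the outer edge of the cover's finger lip: a plate 90 mm wide and 4 mm thick (6 mm round bead on its edge) that continues the cover to the front, 203 mm from the hinge. With the cover shut it juts out 31 mm in front of the housing, 88 mm over the table, with nothing below it. z: outer normal of the cover; x points along the cover to the hinge.
- pot: White pot with a blue lid, 69 mm across, 85 mm high, loose; origin: centre of its underside. A bystander.
- filled_tin: Open straw-coloured bowl-shaped tin full of grains, 104 mm across, 54 mm high, loose; origin: centre of its underside. A bystander.
- pile: Pile of straw-coloured round lids, 107 mm across, 60 mm high, loose; origin: centre of its underside. A bystander.

How it is judged (in metres and radians):
On the way, in this order (a step that is already met when the one before it is completed fails the run):
1. the roll lies flat on the platter over the spindle, let go, with the cover still open (horizontal distance between roll and spindle below 0.005 m and z of roll in the frame of spindle below 0.003 m and angle between roll's own z axis and vertical below 0.06 rad and contact force between the fingers and roll below 0.1 N and value of joint cover above 0.7 rad), for 0.2 s.
2. the cover is down on its catch (value of joint cover below 0.16 rad), for 0.05 s.
At the end, for the whole second after the job is handed in: The cover is fully shut past its catch (under 0.02 rad), and the roll lies flat and still on the platter over the spindle (within 5 mm of its axis, under 3 mm above the platter, under 0.06 rad of tilt) (value of joint cover below 0.02 rad and horizontal distance between roll and spindle below 0.005 m and z of roll in the frame of spindle below 0.003 m and angle between roll's own z axis and vertical below 0.06 rad and linear speed of roll below 0.02 m/s); the robot touches nothing.
It fails at once if the cover slams: it falls onto the catch faster than 1.6 rad/s (value of joint cover between 0.13 and 0.28 rad and velocity of joint cover below -1.6 rad/s).
It fails at once if the robot bears on the cover with more than 40 N (contact force between the arm and cover above 40 N).
It fails at once if the pot is pushed more than 20 mm or tipped (distance of pot from where it was at the start of the episode above 0.02 m or angle between pot's own z axis and vertical above 0.3 rad).
It fails at once if the filled tin is pushed more than 20 mm or tipped (distance of filled_tin from where it was at the start of the episode above 0.02 m or angle between filled_tin's own z axis and vertical above 0.3 rad).
It fails at once if the pile of lids is pushed more than 20 mm or tipped (distance of pile from where it was at the start of the episode above 0.02 m or angle between pile's own z axis and vertical above 0.3 rad).
It also fails if it takes over 64 s, if anything falls off the work surface, if the arm or the gripper's body presses on something with over 40 N, if the wrist force passes 120 N, or if a joint passes its speed limit or range.

## Working session

There is one attempt and no reset: what is moved stays moved. The work goes in short steps, Python scripts to look and compute and a shell command to move; the robot and the scene stay as the last step left them, time stands still between calls to the robot, and variables do not carry over. Pictures are saved under pics/ and viewed, at most 10 in all, crops included, and the job is handed in when it is done.

```bash
mkdir -p pics; ls; cat > h.py <<'E'
import numpy as np, cv2
from scipy.spatial.transform import Rotation as R
from plant import telemetry, snapshot, workorder, nets
def pose():
    o=telemetry.get_obs(); T=np.eye(4)
    T[:3,:3]=R.from_euler('xyz',o['orientation'],degrees=True).as_matrix(); T[:3,3]=o['tool_pos']; return T
def shot(name):
    T=pose(); p=snapshot(name)
    if 'mount' in p and name=='wrist': C=T@np.array(p['mount'])
    else:
        M=np.eye(4); M[:3,:3]=cv2.Rodrigues(np.array(p['rvec'],float))[0]; M[:3,3]=np.ravel(p['tvec']); C=np.linalg.inv(M)
    p['C']=C; return p
def und(p,uv):
    xd=np.array([(uv[0]-p['cx'])/p['fx'],(uv[1]-p['cy'])/p['fy']]); x=xd.copy()
    for _ in range(20): x=xd/(1+p['k1']*(x@x))
    return x
def ray(p,uv):
    d=p['C'][:3,:3]@np.r_[und(p,uv),1]; return p['C'][:3,3],d/np.linalg.norm(d)
def proj(p,X):
    q=np.linalg.inv(p['C'])@np.r_[X,1]; x=q[:2]/q[2]; x=x*(1+p['k1']*(x@x)); return np.array([p['fx']*x[0]+p['cx'],p['fy']*x[1]+p['cy']])
def tri(rs):
    A=np.zeros((3,3));b=np.zeros(3)
    for o,d in rs: P=np.eye(3)-np.outer(d,d);A+=P;b+=P@o
    X=np.linalg.solve(A,b); return X,[np.linalg.norm((np.eye(3)-np.outer(d,d))@(X-o)) for o,d in rs]
def atz(r,z): return r[0]+r[1]*(z-r[0][2])/r[1][2]
def save(p,f): cv2.imwrite('pics/'+f,cv2.cvtColor(p['frame'],cv2.COLOR_RGB2BGR))
E
python3 - <<'E'
from h import *
print(telemetry.get_obs())
ps={n:shot(n) for n in('scene','side','wrist')}
for n,p in ps.items():
    save(p,n+'0.png'); print(n,p['C'][:3,3].round(3),p['fx'],p['k1'])
for q in('roll','dispenser','spindle','hinge','lip','pot','filled_tin','pile'):
    rs=[]
    for n,p in ps.items():
        l=nets.landmark_of(p,q)
        print(q,n,[(np.round(a['uv'],1).tolist(),round(a['confidence'],2)) for a in l[:2]])
        if l and l[0]['confidence']>.4: rs.append(ray(p,l[0]['uv']))
    if len(rs)>1:
        X,e=tri(rs); print('   ',X.round(4),np.round(e,4))
im=np.hstack([cv2.imread('pics/scene0.png'),cv2.imread('pics/side0.png')])
cv2.imwrite('pics/a.png',cv2.resize(im,(800,300)))
E
```

```text
pics
{'clock': 0.0, 'joint_pos': array([-5.98128153e+01,  2.05933362e+01,  6.33190304e-01, -1.92984164e-02,
       -7.01358583e+01, -1.65052483e+01]), 'qvel': array([-0.05212146, -0.03816836,  0.01277885,  0.11487644,  0.10121577,
        0.01605687]), 'tau': array([-4.64042841e-04, -5.82710266e+01,  2.93048608e+01,  6.99710190e+00,
        6.69584144e-03, -9.17395141e-05]), 'tool_pos': array([ 0.15959262, -0.65566633,  0.40369913]), 'orientation': array([ 1.79902797e+02, -9.88363828e-03, -1.66324628e+02]), 'force': array([-1.02180102,  0.32237067,  1.22459848]), 'moment': array([ 0.00232852,  0.00085844, -0.0446691 ]), 'gripper_force': 0.0, 'opening': 0.08796293879415484}
scene [-0.4    0.569  0.949] 532.1061081911306 -0.169773365638706
side [0.038 0.983 0.486] 461.41955076586635 0.02141855616024509
wrist [ 0.082 -0.675  0.385] 300.9833997820431 -0.05061739119177578
roll scene [([210.9, 283.7], 0.73), ([290.5, 226.0], 0.31)]
roll side [([257.4, 279.1], 0.8), ([280.3, 226.4], 0.4)]
roll wrist []
    [0.4669 0.252  0.0087] [0.0019 0.0019]
dispenser scene [([290.9, 226.9], 0.59)]
dispe
[... 224 characters left out ...]
[0.0109 0.0109]
hinge scene [([260.7, 207.3], 0.85)]
hinge side [([260.8, 205.9], 0.98)]
hinge wrist []
    [0.5754 0.047  0.0875] [0.0008 0.0008]
lip scene [([263.0, 136.2], 0.95)]
lip side [([262.8, 127.2], 0.73)]
lip wrist []
    [0.5833 0.0261 0.2854] [0.0079 0.0079]
pot scene [([359.3, 182.3], 0.68), ([263.2, 141.4], 0.33)]
pot side [([358.4, 204.7], 0.82)]
pot wrist []
    [ 0.4348 -0.1885  0.0933] [0.0623 0.0623]
filled_tin scene [([161.9, 304.1], 0.83)]
filled_tin side [([222.9, 313.8], 0.56)]
filled_tin wrist []
    [0.4688 0.3807 0.0016] [0.0006 0.0006]
pile scene [([359.5, 183.4], 0.78)]
pile side [([303.4, 194.9], 0.92)]
pile wrist []
    [ 0.631  -0.3337 -0.0089] [0.0004 0.0004]
```

View pics/scene0.png

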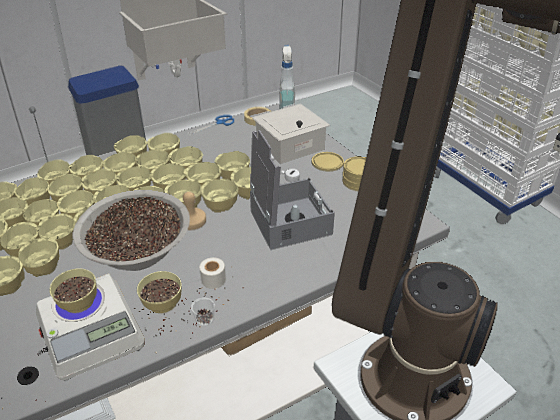

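View pics/side0.png

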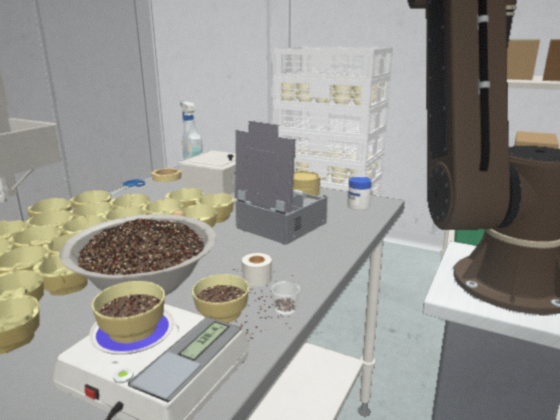

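The scene picture shows the roll at about (211,270), the filled tin at (160,290), and the dispenser at (290,215) with its cover upright on the left side and its front turned away to -y. The side picture shows the pot at (358,192), the pile at about (303,185) and the lip at (263,127). The triangulated heights of roll, hinge and lip agree with the text. I'll raise the tool, turn it to the dispenser's yaw and go round for wrist views.

```bash
python3 -m creep '[[[0,0,-0.06,-0.077,1],[0,0,-0.06,-0.077,1],[0,0,-0.06,-0.077,1],[0,0,-0.06,-0.077,1],[0,0,-0.06,-0.077,1],[0,0,-0.06,-0.077,1],[0,0,-0.06,-0.077,1],[0,0,-0.06,-0.077,1]]]'
cat >> h.py <<'E'
def delta(X,yaw=None):
    T=pose(); d=T[:3,:3].T@(np.array(X)-T[:3,3])/0.2
    s=f'units xyz {d.round(3)} (rows>= {np.ceil(np.linalg.norm(d)/.2085)})'
    if yaw is not None:
        y=np.degrees(np.arctan2(T[1,0],T[0,0])); s+=f' spin {-((yaw-y+180)%360-180)/90:.4f}'
    print(s,'pose',T[:3,3].round(4))
E
python3 -c "
from h import *
delta([.45,-.22,.5],-105.4)"
```

```text
clock: 2.02
tool_pos: [0.1596, -0.6558, 0.5012]
orientation: [180.0, 0.0, -110.5]
force: [-0.4, -0.2, -0.2]
opening: 0.0878
gripper_force: 0.0
units xyz [-2.55  -0.595  0.006] (rows>= 13.0) spin -0.0571 pose [ 0.1596 -0.6558  0.5012]
```

```bash
python3 -m creep '[[[-0.195,-0.046,0,0,1],[-0.195,-0.046,0,0,1],[-0.195,-0.046,0,0,1],[-0.195,-0.046,0,0,1],[-0.195,-0.046,0,0,1],[-0.195,-0.046,0,0,1],[-0.195,-0.046,0,0,1],[-0.195,-0.046,0,0,1]]]'
python3 -m creep '[[[-0.195,-0.046,0,0,1],[-0.195,-0.046,0,0,1],[-0.195,-0.046,0,0,1],[-0.195,-0.046,0,0,1],[-0.195,-0.045,0,0,1],[0,0,0,-0.057,1],[0,0,0,0,1]]]'
cat >> h.py <<'E'
def look(p,qs):
    out={}
    for q in qs:
        l=nets.landmark_of(p,q)
        print(q,[(np.round(a['uv'],1).tolist(),round(a['confidence'],2)) for a in l[:2]])
        if l and l[0]['confidence']>.4: out[q]=ray(p,l[0]['uv'])
    return out
E
python3 - <<'E'
from h import *
p=shot('wrist'); save(p,'w1.png'); print(np.array(p['mount']).round(3).tolist())
r=look(p,('spindle','dispenser','pot','pile'))
import pickle; pickle.dump((p['C'],r),open('v1.pkl','wb'))
for q,z in(('spindle',.024),('dispenser',0),('pot',0),('pile',0)):
    if q in r: print(q,atz(r[q],z).round(4))
delta([.50,-.05,.5]); delta([.49,.16,.5])
E
```

```text
clock: 2.68
tool_pos: [0.3401, -0.3888, 0.501]
orientation: [-180.0, -0.0, -110.9]
force: [1.0, 0.2, 0.4]
opening: 0.0876
gripper_force: 0.0
clock: 3.27
tool_pos: [0.4529, -0.2228, 0.5007]
orientation: [-180.0, 0.0, -105.3]
force: [0.2, 0.2, 0.7]
opening: 0.0874
gripper_force: 0.0
[[0.0, -0.956, -0.293, 0.08], [1.0, 0.001, -0.001, 0.0], [0.001, -0.293, 0.956, 0.019], [0.0, 0.0, 0.0, 1.0]]
spindle [([248.8, 282.9], 0.91), ([152.0, 130.8], 0.44)]
dispenser []
pot [([284.6, 124.0], 0.58)]
pile []
spindle [ 0.5547 -0.0547  0.024 ]
pot [ 0.4269 -0.2919  0.    ]
units xyz [-0.911  0.007  0.004] (rows>= 5.0) pose [ 0.4513 -0.2256  0.5008]
units xyz [-1.907  0.343  0.004] (rows>= 10.0) pose [ 0.4513 -0.2256  0.5008]
```

View pics/w1.png

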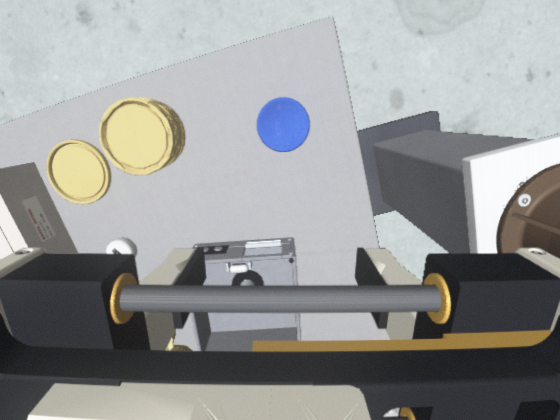

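The wrist picture shows the pot at (284,124), the pile at (137,135) and the dispenser's front at (245,250). The spindle at (249,283) is partly hidden by the gripper. I'll move on toward +y for clear views.

```bash
python3 -m creep '[[[-0.2,0,-0.04,0,1],[-0.2,0,-0.04,0,1],[-0.2,0.02,-0.04,0,1],[-0.2,0.05,-0.04,0,1],[-0.2,0.05,-0.04,0,1],[-0.2,0.05,-0.04,0,1],[-0.2,0.04,-0.04,0,1],[0,0,0,0,1]]]'
python3 - <<'E'
from h import *
import pickle
p=shot('wrist'); save(p,'w2.png'); print(pose()[:3,3].round(3))
r=look(p,('spindle','dispenser','hinge','lip','roll','pot','filled_tin'))
pickle.dump((p['C'],r),open('v2.pkl','wb'))
for q,z in(('spindle',.024),('dispenser',0),('roll',0),('pot',0)):
    if q in r: print(q,atz(r[q],z).round(4))
C,r1=pickle.load(open('v1.pkl','rb'))
print(tri([r['spindle'],r1['spindle']]))
delta([.47,.17,.5])
E
```

```text
clock: 4.18
tool_pos: [0.4879, 0.0593, 0.5577]
orientation: [-179.9, 0.1, -105.7]
force: [0.2, -0.4, -0.1]
opening: 0.0876
gripper_force: 0.0
[0.488 0.057 0.557]
spindle [([224.4, 109.3], 0.65)]
dispenser [([225.0, 122.5], 0.81)]
hinge [([310.5, 252.8], 0.34)]
lip [([174.5, 209.6], 0.79)]
roll [([313.2, 253.0], 0.89), ([223.1, 180.2], 0.22)]
pot []
filled_tin [([326.6, 308.5], 0.73)]
spindle [ 0.5506 -0.0573  0.024 ]
dispenser [ 0.5604 -0.0382  0.    ]
roll [0.4726 0.2416 0.    ]
(array([ 0.55152717, -0.05726091,  0.02895402]), [np.float64(0.0017803242080914523), np.float64(0.0017803242080915939)])
units xyz [-0.535  0.242  0.282] (rows>= 4.0) pose [0.4874 0.0539 0.5564]
```

View pics/w2.png

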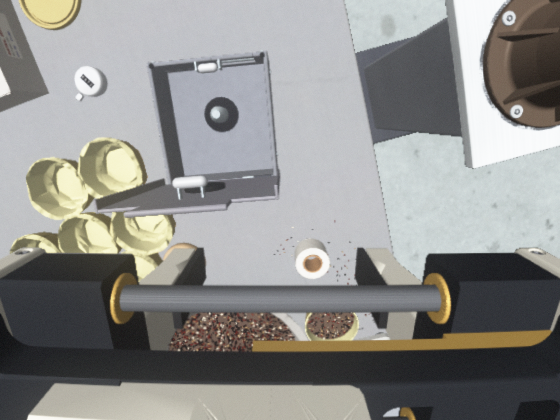

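This view shows the platter and spindle clear at about (220,113), the housing's front corners at (151,65) and (267,54), the lip at (175,209) and the roll at (312,258). Next I'll take a clear view of the roll and compute the dispenser's pose from this picture.

```bash
python3 -m creep '[[[-0.2,0.05,0.04,0,1],[-0.2,0.05,0.04,0,1],[-0.2,0.05,0.04,0,1],[-0.2,0.05,0.07,0,1],[-0.2,0.05,0.1,0,1],[-0.2,0.05,0.1,0,1],[-0.1,0.03,0.05,0,1],[0,0,0,0,1]]]'
python3 - <<'E'
from h import *
import pickle
p=shot('wrist'); save(p,'w3.png'); print(pose()[:3,3].round(3))
r=look(p,('roll','filled_tin','lip','spindle'))
pickle.dump((p['C'],r),open('v3.pkl','wb'))
C2,r2=pickle.load(open('v2.pkl','rb'))
print('roll z0',atz(r['roll'],0).round(4),'tri',tri([r['roll'],r2['roll']]))
m=nets.masks_of(p,'roll')[0]['region']; c,_=cv2.findContours(m.astype('uint8'),0,1); print('roll mask bbox',cv2.boundingRect(max(c,key=len)))
for q in('spindle','lip'):
  if q in r: print(q,tri([r[q],r2[q]]))
# platter & corners in w2
g=cv2.cvtColor(cv2.imread('pics/w2.png'),cv2.COLOR_BGR2GRAY)
s=g[85:145,190:255]; print(np.percentile(s,[5,20,50,80]))
_,b=cv2.threshold(s,0,255,cv2.THRESH_BINARY_INV+cv2.THRESH_OTSU)
c,_=cv2.findContours(b,0,1); c=max(c,key=cv2.contourArea); e=cv2.fitEllipse(cv2.convexHull(c)); print('ellipse',e)
q=dict(p); q['C']=C2
X=atz(ray(q,np.array(e[0])+[190,85]),.024); print('platter',X.round(4))
a=atz(ray(q,(150,65)),.084); d=atz(ray(q,(267,53)),.084); v=d-a; print('front',a.round(4),d.round(4),np.linalg.norm(v).round(4),np.degrees(np.arctan2(v[1],v[0])))
big=cv2.resize(cv2.imread('pics/w2.png')[40:220,90:290],None,fx=2.5,fy=2.5,interpolation=2)
big2=cv2.resize(cv2.imread('pics/w3.png'),(450,337)); big2=cv2.copyMakeBorder(big2,0,450-337,0,0,0)
big=cv2.copyMakeBorder(big[:450,:],0,0,0,0,0); cv2.imwrite('pics/c3.png',cv2.resize(np.hstack([big[:450,:350],big2]),(800,450)))
E
```

```text
clock: 5.25
tool_pos: [0.4942, 0.3159, 0.4689]
orientation: [179.8, -0.3, -105.7]
force: [0.3, -0.1, -0.4]
opening: 0.0877
gripper_force: 0.0
[0.494 0.314 0.471]
roll [([275.9, 120.8], 0.92)]
filled_tin [([302.9, 208.6], 0.96)]
lip []
spindle []
roll z0 [0.4768 0.2372 0.    ] tri (array([0.47463916, 0.23719484, 0.00915386]), [np.float64(0.002113218245422938), np.float64(0.002113218245422816)])
roll mask bbox (251, 96, 47, 50)
[ 65. 114. 175. 178.]
ellipse ((31.124427795410156, 29.003021240234375), (33.67121887207031, 35.33677673339844), 147.6072235107422)
platter [ 0.5581 -0.0518  0.024 ]
front [ 0.6227 -0.1388  0.084 ] [ 0.4608 -0.1074  0.084 ] 0.165 169.02740478091127
```

View pics/w3.png

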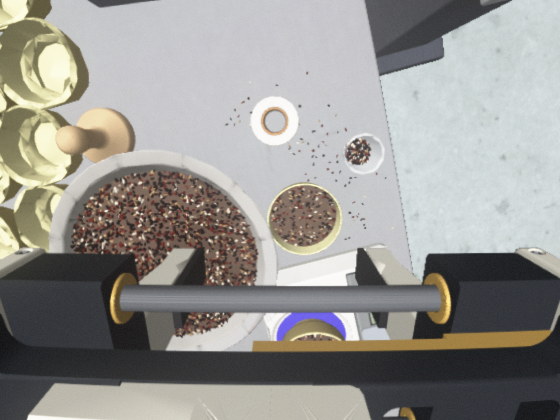

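The view is almost straight over the roll: white ring with a brown core centred at (275,121), filled tin at (305,218). The front edge gives the dispenser's x axis at about 79°, which agrees with the hinge, so the tool yaw should be -101°. I'll turn, settle and measure the roll exactly.

```bash
python3 -m creep '[[[0,0,0,-0.052,1],[0,0,0,0,1],[0,0,0,0,1]]]'
cat >> h.py <<'E'
def ring(p,q):
    m=nets.masks_of(p,q)[0]['region'].astype('uint8'); c,_=cv2.findContours(m,0,1); return cv2.fitEllipse(max(c,key=len))
E
python3 - <<'E'
from h import *
p=shot('wrist'); save(p,'w4.png')
r=look(p,('roll',)); e=ring(p,'roll'); print(e)
for z in(0,.025,.05): print(z,atz(r['roll'],z).round(4),atz(ray(p,e[0]),z).round(4))
X=atz(ray(p,e[0]),.04)
# stereo with static cams
rs=[ray(p,e[0])]
for n in('scene','side'):
    s=shot(n); l=look(s,('roll',)); X2=atz(l['roll'],0); print(n,X2.round(4)); rs.append(l['roll'])
print(tri(rs))
delta([X[0],X[1],.30],-101)
E
```

```text
clock: 5.8
tool_pos: [0.4943, 0.3123, 0.4737]
orientation: [-180.0, 0.1, -101.2]
force: [0.4, -0.3, -0.7]
opening: 0.088
gripper_force: 0.0
roll [([278.4, 121.9], 0.74)]
((281.0142822265625, 121.23607635498047), (45.31138229370117, 47.924072265625), 2.731048345565796)
0 [0.4821 0.2369 0.    ] [0.4782 0.2367 0.    ]
0.025 [0.4819 0.2368 0.025 ] [0.4782 0.2366 0.025 ]
0.05 [0.4817 0.2366 0.05  ] [0.4782 0.2364 0.05  ]
roll [([210.1, 283.4], 0.82)]
scene [0.4743 0.2508 0.    ]
roll [([254.6, 280.4], 0.6)]
side [0.4799 0.2442 0.    ]
(array([ 0.47966007,  0.24254593, -0.00361206]), [np.float64(0.005961175405600132), np.float64(0.006677001267141557), np.float64(0.002708730267574211)])
units xyz [0.391 0.004 0.865] (rows>= 5.0) spin -0.0011 pose [0.4942 0.3131 0.4729]
```

```bash
python3 -m creep '[[[0.04,0,0.2,0,1],[0.04,0,0.2,0,1],[0.04,0,0.2,0,1],[0.02,0,0.1,0,1],[0,0,0,0,1],[0,0,0,0,1]]]'
python3 - <<'E'
from h import *
p=shot('wrist'); save(p,'w5.png')
r=look(p,('roll',)); e=ring(p,'roll'); print(e)
for z in(0,.05): print(z,atz(r['roll'],z).round(4),atz(ray(p,e[0]),z).round(4))
X=atz(ray(p,e[0]),.05)
delta([X[0],X[1],.192],-101)
E
```

```text
clock: 6.65
tool_pos: [0.489, 0.2857, 0.3327]
orientation: [180.0, -0.1, -101.1]
force: [1.0, 1.6, 2.6]
opening: 0.0878
gripper_force: 0.0
roll [([279.5, 148.6], 0.74)]
((281.0677490234375, 154.65524291992188), (68.61750793457031, 71.16159057617188), 3.750030994415283)
0 [0.4793 0.2347 0.    ] [0.4789 0.241  0.    ]
0.05 [0.4784 0.2303 0.05  ] [0.478  0.2356 0.05  ]
units xyz [0.263 0.009 0.715] (rows>= 4.0) spin -0.0005 pose [0.4895 0.2866 0.3351]
```

```bash
python3 -m creep '[[[0.132,0.004,0.02,0,1],[0.131,0.005,0.02,0,1],[0,0,0.17,0,1],[0,0,0.17,0,1],[0,0,0.17,0,1],[0,0,0.1,0,1],[0,0,0.06,0,1],[0,0,0,0,1]]]'
python3 -m creep '[[[0,0,0,0,0.5],[0,0,0,0,0.5],[0,0,0,0,0.5],[0,0,0,0,0.5],[0,0,0,0,0.5],[0,0,0,0,0.5]]]'
```

```text
clock: 7.47
tool_pos: [0.4768, 0.2345, 0.1897]
orientation: [179.9, -0.1, -101.1]
force: [-0.2, -2.2, 0.2]
opening: 0.0874
gripper_force: 0.0
clock: 7.97
tool_pos: [0.4771, 0.2346, 0.192]
orientation: [-179.9, 0.1, -101.1]
force: [-4.6, -2.3, 6.5]
opening: 0.0625
gripper_force: 30.0
```

```bash
python3 -m creep '[[[0,0,-0.1,0,0.5],[0,0,-0.2,0,0.5],[0,0,-0.2,0,0.5],[0,0,-0.2,0,0.5],[0,0,-0.2,0,0.5],[0,0,-0.2,0,0.5],[0,0,-0.2,0,0.5],[0,0,-0.2,0,0.5]]]'
python3 -m creep '[[[0,0,-0.2,0,0.5],[0,0,0,0,0.5]]]'
python3 -c "
from h import *
delta([.573,.027,.535],-101)"
```

```text
clock: 8.63
tool_pos: [0.4766, 0.2342, 0.494]
orientation: [-179.9, 0.1, -101.0]
force: [0.2, 0.8, -0.2]
opening: 0.0623
gripper_force: 30.0
clock: 8.8
tool_pos: [0.4778, 0.2344, 0.5407]
orientation: [-179.4, 0.6, -101.0]
force: [0.8, -0.2, -0.4]
opening: 0.0624
gripper_force: 30.0
units xyz [ 0.927 -0.665  0.026] (rows>= 6.0) spin -0.0001 pose [0.4778 0.2344 0.5407]
```

```bash
python3 -m creep '[[[0.1,-0.07,0,0,0.5],[0.17,-0.12,0,0,0.5],[0.17,-0.12,0,0,0.5],[0.17,-0.12,0,0,0.5],[0.17,-0.12,0,0,0.5],[0.15,-0.115,0.02,0,0.5],[0,0,0,0,0.5],[0,0,0,0,0.5]]]'
python3 - <<'E'
from h import *
p=shot('wrist'); save(p,'w6.png'); print(pose()[:3,3])
r=look(p,('spindle','dispenser','hinge','lip'))
for q,z in(('spindle',.024),('dispenser',0),('hinge',.088),('lip',.29)):
    if q in r: print(q,atz(r[q],z).round(4))
import pickle; pickle.dump((p['C'],r),open('v6.pkl','wb'))
E
```

```text
clock: 9.47
tool_pos: [0.5725, 0.0245, 0.5264]
orientation: [-180.0, -0.0, -101.3]
force: [0.8, 1.2, -1.7]
opening: 0.0622
gripper_force: 30.0
[0.57208328 0.02562124 0.52669312]
spindle [([277.1, 119.3], 0.77)]
dispenser [([278.7, 130.6], 0.7)]
hinge [([279.9, 190.4], 0.8), ([280.3, 131.9], 0.32)]
lip []
spindle [ 0.5613 -0.0554  0.024 ]
dispenser [ 0.5625 -0.0375  0.    ]
hinge [0.5761 0.0412 0.088 ]
```

View pics/w6.png

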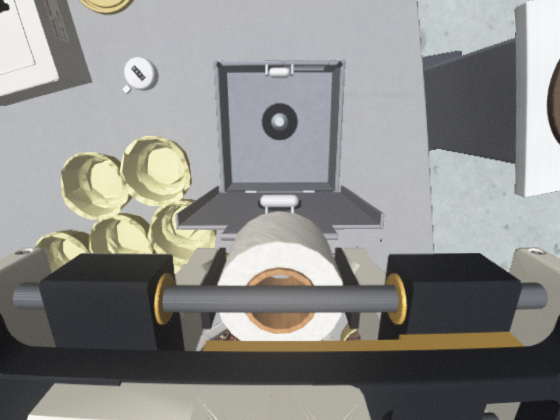

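The view shows the platter and spindle clear at (280,121), the housing square to the picture with front corners at (217,63) and (343,62), and the held roll's top hole at about (281,298). I'll fit the platter and the hole ellipses.

```bash
python3 - <<'E'
from h import *
p=shot('wrist'); T=pose()
img=cv2.cvtColor(p['frame'],cv2.COLOR_RGB2BGR); g=cv2.cvtColor(img,cv2.COLOR_BGR2GRAY)
s=g[92:150,250:312]; b=((s<90)*255).astype('uint8')
c,_=cv2.findContours(b,0,1); c=max(c,key=cv2.contourArea); e=cv2.fitEllipse(cv2.convexHull(c)); uv=np.array(e[0])+[250,92]
X=atz(ray(p,uv),.024); print('platter',uv,e[1],X.round(4), 'size mm',np.array(e[1])/p['fx']*(p['C'][2,3]-.024)*1e3)
t=g[112:131,270:290]; w=(t>120); ys,xs=np.nonzero(w); tip=np.array([xs.mean()+270,ys.mean()+112]); print('tip',tip,w.sum(),atz(ray(p,tip),.064).round(4))
a=atz(ray(p,(217,63)),.084); d=atz(ray(p,(343,62)),.084); v=d-a; print('front',a.round(4),d.round(4),np.linalg.norm(v).round(4),np.degrees(np.arctan2(v[1],v[0])).round(2))
# expected hole of the held roll: circle r15 at top (roll z 50 -> tool z 0.159-?)
for dx in(-.004,0,.004):
  for h in(.142,):   # top of roll, 50-33=17 mm above grasp point
    q=[proj(p,(T@np.r_[dx+.031*np.cos(k),.031*np.sin(k),h,1])[:3]) for k in np.linspace(0,6.28,60)]
    q2=[proj(p,(T@np.r_[dx+.015*np.cos(k),.015*np.sin(k),h,1])[:3]) for k in np.linspace(0,6.28,60)]
    print(dx,'outer rows',np.min(q,0).round(1),np.max(q,0).round(1),'hole',np.min(q2,0).round(1),np.max(q2,0).round(1))
hsv=cv2.cvtColor(img,cv2.COLOR_BGR2HSV)
m=((hsv[...,0]<20)&(hsv[...,1]>70))[260:345,215:350].astype('uint8'); ys,xs=np.nonzero(m); print('brown cols',np.percentile(xs,[1,99])+215,'rows',np.percentile(ys,[1,99])+260)
cv2.imwrite('pics/c6.png',cv2.resize(img[200:350,200:360],None,fx=4,fy=4))
E
```

```text
platter [278.82532692 119.2372818 ] (34.646087646484375, 36.04764175415039) [ 0.5585 -0.0519  0.024 ] size mm [55.71954453 57.97359287]
tip [277.53378378 117.77702703] 148 [ 0.5597 -0.0541  0.064 ]
front [ 0.6234 -0.1366  0.084 ] [ 0.4628 -0.1067  0.084 ] 0.1633 169.46
-0.004 outer rows [214.1 244.8] [344.9 357. ] hole [247.9 276.9] [311.1 331.1]
0 outer rows [213.6 236.3] [345.5 350.7] hole [247.6 269.1] [311.4 324.3]
0.004 outer rows [213.  227.8] [346.  344.2] hole [247.3 261.2] [311.7 317.4]
brown cols [218.   345.31] rows [269. 344.]
```

View pics/c6.png

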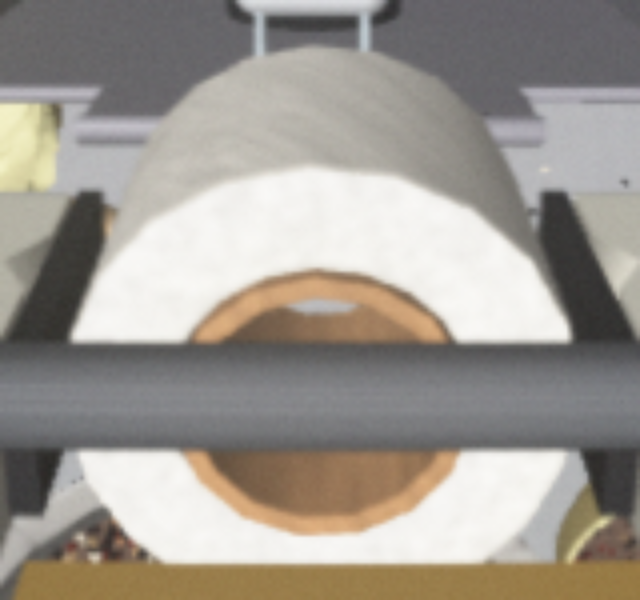

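```bash
python3 -c "
from h import *
delta([.5582,-.0537,.272],-100.7)"
```

```text
units xyz [ 0.411 -0.011  1.276] (rows>= 7.0) spin -0.0029 pose [0.5714 0.0274 0.5273]
```

```bash
python3 -m creep '[[[0.14,-0.004,0,0,0.5],[0.14,-0.004,0,0,0.5],[0.131,-0.003,0,0,0.5],[0,0,0.1,0,0.5],[0,0,0.2,0,0.5],[0,0,0.2,0,0.5],[0,0,0.2,0,0.5],[0,0,0.2,0,0.5]]]'
python3 -m creep '[[[0,0,0.2,0,0.5],[0,0,0.12,0,0.5],[0,0,0.056,0,0.5],[0,0,0,0,0.5],[0,0,0,0,0.5]]]'
python3 - <<'E'
from h import *
delta([.5582,-.0537,.222],-100.7)
for n in('scene','side'): save(shot(n),n+'7.png')
a=cv2.imread('pics/scene7.png')[90:260,200:380]; b=cv2.imread('pics/side7.png')[90:260,190:370]
cv2.imwrite('pics/c7.png',cv2.resize(np.hstack([a,b]),(795,375)))
E
```

```text
clock: 10.43
tool_pos: [0.5577, -0.054, 0.3461]
orientation: [-179.9, 0.1, -101.0]
force: [1.0, 0.1, -0.9]
opening: 0.0624
gripper_force: 30.0
clock: 10.85
tool_pos: [0.5584, -0.054, 0.2718]
orientation: [180.0, -0.0, -101.0]
force: [-0.3, 0.1, -1.2]
opening: 0.062
gripper_force: 30.0
units xyz [-0.001  0.001  0.249] (rows>= 2.0) spin -0.0030 pose [ 0.5584 -0.054   0.2718]
```

View pics/c7.png

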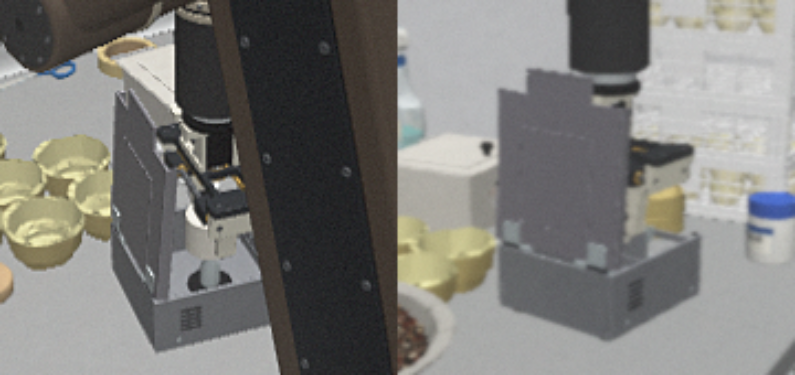

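In the scene crop the roll hangs right above the spindle at (210,240) in the crop, clear of the cover. I'll go down slowly and watch the force.

```bash
python3 -m creep '[[[0,0,0.05,0,0.5],[0,0,0.05,0,0.5],[0,0,0.03,0,0.5],[0,0,0,0,0.5]]]'
python3 -m creep '[[[0,0,0.03,0,0.5],[0,0,0.03,0,0.5],[0,0,0.03,0,0.5],[0,0,0,0,0.5]]]'
python3 -m creep '[[[0,0,0.03,0,0.5],[0,0,0.014,0,0.5],[0,0,0,0,0.5],[0,0,0,0,0.5]]]'
```

```text
clock: 11.28
tool_pos: [0.5574, -0.0549, 0.244]
orientation: [179.9, -0.0, -101.1]
force: [0.3, -0.1, -1.6]
opening: 0.0623
gripper_force: 30.0
clock: 11.62
tool_pos: [0.5576, -0.0549, 0.2263]
orientation: [179.9, -0.0, -101.1]
force: [-0.1, -0.7, -0.7]
opening: 0.0624
gripper_force: 30.0
clock: 11.95
tool_pos: [0.5581, -0.0548, 0.2187]
orientation: [180.0, -0.0, -101.1]
force: [-0.6, -0.6, -1.1]
opening: 0.0621
gripper_force: 30.0
```

```bash
python3 -m creep '[[[0,0,0,0,0.85],[0,0,0,0,0.85],[0,0,0,0,0.85],[0,0,0,0,0.85],[0,0,0,0,0.85],[0,0,0,0,0.85]]]'
python3 -m creep '[[[0,0,-0.1,0,0.85],[0,0,-0.2,0,0.85],[0,0,-0.2,0,0.85],[0,0,-0.2,0,0.85],[0,0,-0.2,0,0.85],[0,0,-0.2,0,0.85],[0,0,-0.2,0,0.85],[0,0,-0.2,0,0.85]]]'
python3 -c "
from h import *
delta([.573,.027,.53],-100.7)"
```

```text
clock: 12.45
tool_pos: [0.5582, -0.0548, 0.2191]
orientation: [-180.0, 0.0, -101.1]
force: [1.0, 0.4, 0.0]
opening: 0.0745
gripper_force: 0.0
clock: 13.12
tool_pos: [0.5574, -0.0549, 0.5213]
orientation: [-180.0, 0.0, -101.1]
force: [1.7, -0.2, -1.3]
opening: 0.0747
gripper_force: 0.0
units xyz [-0.417  0.002 -0.043] (rows>= 3.0) spin -0.0041 pose [ 0.5574 -0.0549  0.5213]
```

```bash
python3 -m creep '[[[-0.14,0,-0.015,0,0.85],[-0.14,0,-0.015,0,0.85],[-0.137,0.002,-0.013,0,0.85],[0,0,0,0,0.85],[0,0,0,0,0.85],[0,0,0,0,0.85]]]'
python3 - <<'E'
from h import *
p=shot('wrist'); save(p,'w8.png'); print(pose()[:3,3])
rw=look(p,('roll','spindle','lip','hinge')); e=ring(p,'roll'); print(e,atz(ray(p,e[0]),.074).round(4))
L=[rw['lip']] if 'lip' in rw else []
for n in('scene','side'):
    s=shot(n); r=look(s,('lip','hinge')); 
    if 'lip' in r: L.append(r['lip'])
X,er=tri(L); print('lip',X.round(4),np.round(er,4))
H=np.array([.5765,.0446,.088]); d=X-H; print(np.linalg.norm(d),'angle',np.arctan2(d[2],-d[:2]@[.187,.982]))
E
```

```text
clock: 13.62
tool_pos: [0.5736, 0.0272, 0.5273]
orientation: [180.0, -0.0, -101.0]
force: [-1.1, -0.7, -0.3]
opening: 0.0743
gripper_force: 0.0
[0.57356795 0.02679183 0.52735814]
roll [([281.3, 118.1], 0.71)]
spindle [([282.0, 118.0], 0.56)]
lip [([278.8, 232.4], 0.72)]
hinge [([279.7, 192.3], 0.78)]
((279.38177490234375, 118.75055694580078), (42.30656051635742, 44.14702224731445), 171.70057678222656) [ 0.5588 -0.0528  0.074 ]
lip [([259.3, 137.2], 0.84)]
hinge [([257.1, 207.5], 0.58)]
lip [([262.1, 124.2], 0.76)]
hinge [([221.3, 313.4], 0.7), ([261.6, 206.3], 0.63)]
lip [0.5778 0.0352 0.2907] [0.0052 0.0087 0.0039]
0.20296615682390046 angle 1.5265795939853155
```

View pics/w8.png

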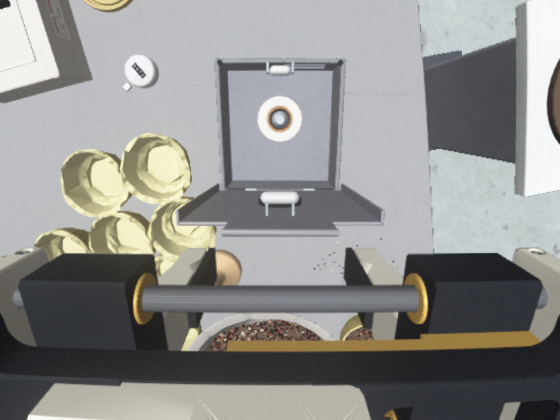

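The roll sits concentric on the spindle at (280,119), and its apparent size puts its top at about 75 mm, so it lies flat. The lip is at row 232, columns 222–340, and the cover is at about 1.53 rad. Next I turn the gripper 90° so the fingers can straddle the lip: the rear finger pushes and the front finger catches.

```bash
cat >> h.py <<'E'
F=np.array([-.187,-.982]); H=np.array([.5768,.0442])
def st(th=None,t=None,g=None,side='f'):
    """state in hinge frame (mm), and the move (units tool x,y,z) to put front/rear finger at cover angle th, tip t below lip, gap g"""
    o=telemetry.get_obs(); P=np.array(o['tool_pos']); s=(P[:2]-H)@F*1e3; lat=(P[:2]-H)@np.array([.982,-.187])*1e3; G=o['opening']*1e3
    f=np.array(o['force'])
    print(f"clk {o['clock']:.2f} s {s:.1f} lat {lat:.1f} tipz {P[2]*1e3-178:.1f} gap {G:.1f} rear {s-G/2:.1f} front {s+G/2:.1f} Ff {f[:2]@F:.1f} Fz {f[2]:.1f} yaw {o['orientation'][2]:.1f}")
    if th is not None:
        g=g or G
        sl=203*np.cos(th)
        S=sl-g/2 if side=='f' else sl-t/np.tan(th)-2/np.sin(th)+g/2 if side=='r' else sl
        Z=88+203*np.sin(th)-t
        print(f"th {th}: move x {-lat/200:.3f} y {(S-s)/200:.4f} z {-(Z-(P[2]*1e3-178))/200:.4f} hand {g/88:.3f}")
E
python3 -m creep '[[[0,0,0,-0.077,0.45],[0,0,0,-0.077,0.45],[0,0,0,-0.077,0.45],[0,0,0,-0.077,0.45],[0,0,0,-0.077,0.45],[0,0,0,-0.077,0.45],[0,0,0,-0.077,0.45],[0,0,0,-0.077,0.45]]]'
python3 -m creep '[[[0,0,0,-0.077,0.45],[0,0,0,-0.077,0.45],[0,0,0,-0.077,0.45],[0,0,0,-0.077,0.45],[0,0,0,-0.076,0.45],[0,0,0,0,0.45]]]'
python3 -c "
from h import *
st(1.53,-12,40,'c')"
```

```text
clock: 14.88
tool_pos: [0.5738, 0.0272, 0.5275]
orientation: [180.0, 0.0, -45.3]
force: [-0.2, 0.6, 0.5]
opening: 0.0398
gripper_force: 0.0
clock: 15.38
tool_pos: [0.5737, 0.0272, 0.5275]
orientation: [180.0, 0.0, -10.7]
force: [0.3, -0.2, 0.2]
opening: 0.0394
gripper_force: 0.0
clk 15.38 s 17.3 lat 0.2 tipz 349.5 gap 39.4 rear -2.5 front 37.0 Ff 0.1 Fz 0.2 yaw -10.7
th 1.53: move x -0.001 y -0.0449 z 0.2333 hand 0.455
```

```bash
python3 -m creep '[[[0,-0.045,0.08,0,0.5],[0,0,0.1,0,0.5],[0,0,0.05,0,0.5],[0,0,0,0,0.5]]]'
python3 - <<'E'
from h import *
from scipy.optimize import brentq
st()
def cov(p,uv):
    o,d=ray(p,uv); n=np.r_[[.982,-.187],0]
    s=lambda k:((o+k*d)[:2]-H)@F
    f=lambda k:np.hypot(s(k),(o+k*d)[2]-.088)-.203
    # nearest-to-lateral-zero root among scan
    ks=np.linspace(.05,1.6,800); v=[f(k) for k in ks]
    R_=[brentq(f,ks[i],ks[i+1]) for i in range(799) if v[i]*v[i+1]<0]
    k=min(R_,key=lambda k:abs(((o+k*d)-np.r_[H,0])@n)) if R_ else ks[np.argmin(v)]
    X=o+k*d; return X.round(4), round(float(np.arctan2(X[2]-.088,s(k))),3), round(float((X-np.r_[H,0])@n),4)
p=dict(shot('wrist'))
w={k:p[k] for k in p}
T=np.eye(4)
img=None
# wrist view 8 pose
T8=np.eye(4); T8[:3,:3]=R.from_euler('xyz',[180,0,-101.0],degrees=True).as_matrix(); T8[:3,3]=[.57357,.02679,.52736]
p8=dict(p); p8['C']=T8@np.array(p['mount'])
for uv in((278.8,232.4),(280,230),(280,236)): print(uv,cov(p8,uv), 'at .291',((atz(ray(p8,uv),.291)[:2]-H)@F).round(4))
for n in('scene','side'):
    s=shot(n); a=nets.landmark_of(s,'lip')[:1]; 
    if a: print(n,a[0]['uv'],a[0]['confidence'],cov(s,a[0]['uv']))
E
```

```text
clock: 15.72
tool_pos: [0.575, 0.036, 0.4789]
orientation: [179.9, 0.2, -11.2]
force: [-0.5, -0.7, -0.0]
opening: 0.044
gripper_force: 0.0
clk 15.72 s 8.4 lat -0.2 tipz 300.9 gap 44.0 rear -13.6 front 30.4 Ff 0.8 Fz -0.0 yaw -11.2
(278.8, 232.4) (array([0.5747, 0.0309, 0.2906]), 1.504, 0.0004) at .291 0.0136
(280, 230) (array([ 0.5995,  0.1632, -0.0749]), -2.21, 0.0001) at .291 0.0156
(280, 236) (array([ 0.6014,  0.1731, -0.0669]), -2.274, 0.0001) at .291 0.0107
scene [262.1, 138.0] 0.68 (array([0.5828, 0.0331, 0.2908]), 1.522, 0.008)
side [259.7, 125.4] 0.86 (array([0.5665, 0.0605, 0.2905]), 1.64, -0.0132)
```

```bash
python3 -m creep '[[[0,0.01,0.04,0,0.5],[0,0,0.04,0,0.5],[0,0,0.03,0,0.5],[0,0,0,0,0.5],[0,0,0,0,0.5]]]'
python3 -c "
from h import *
st()"
python3 -m creep '[[[0,0.03,0,0,0.4],[0,0.02,0,0,0.3],[0,0.02,0,0,0.3],[0,0.02,0,0,0.3],[0,0.02,0,0,0.3]]]'
python3 -c "
from h import *
st(1.3,11,26,'r')"
```

```text
clock: 16.38
tool_pos: [0.575, 0.0339, 0.4588]
orientation: [180.0, 0.1, -11.1]
force: [0.3, 0.4, -0.8]
opening: 0.044
gripper_force: 0.0
clk 16.38 s 10.4 lat 0.2 tipz 280.8 gap 44.0 rear -11.6 front 32.4 Ff -0.4 Fz -0.8 yaw -11.1
clock: 16.8
tool_pos: [0.5708, 0.012, 0.4596]
orientation: [-180.0, -0.0, -11.1]
force: [0.3, 0.2, -1.2]
opening: 0.0269
gripper_force: 0.5
clk 16.80 s 32.7 lat 0.1 tipz 281.6 gap 26.9 rear 19.3 front 46.2 Ff -0.2 Fz -1.2 yaw -11.1
th 1.3: move x -0.001 y 0.1473 z 0.0450 hand 0.295
```

```bash
python3 -m creep '[[[0,0.03,0.008,0,0.3],[0,0.03,0.009,0,0.3],[0,0.03,0.009,0,0.3],[0,0.03,0.009,0,0.3],[0,0.027,0.01,0,0.3]]]'
python3 - <<'E'
from h import *
for n in('scene','side'):
    s=shot(n); print(n,[(np.round(a['uv'],1),round(a['confidence'],2)) for a in nets.landmark_of(s,'lip')[:2]])
    for th in(1.2,1.3,1.4,1.5): print(th,proj(s,np.r_[H+F*.203*np.cos(th),.088+.203*np.sin(th)]).round(0),end=' ')
    print()
st(1.12,11,26,'r')
E
```

```text
clock: 17.22
tool_pos: [0.565, -0.0172, 0.4503]
orientation: [180.0, -0.0, -11.1]
force: [-0.3, 0.5, 0.6]
opening: 0.0266
gripper_force: 0.3
scene [(array([281.2, 137.8]), 0.87)]
1.2 [288. 140.] 1.3 [280. 139.] 1.4 [273. 139.] 1.5 [265. 139.] 
side [(array([273.2, 127.1]), 0.79)]
1.2 [279. 125.] 1.3 [274. 123.] 1.4 [269. 123.] 1.5 [263. 123.] 
clk 17.42 s 62.0 lat -0.1 tipz 272.3 gap 26.0 rear 49.0 front 75.0 Ff -0.2 Fz 0.0 yaw -11.1
th 1.12: move x 0.000 y 0.1596 z 0.0630 hand 0.295
```

```bash
python3 -m creep '[[[0,0.032,0.011,0,0.3],[0,0.032,0.012,0,0.3],[0,0.032,0.013,0,0.3],[0,0.032,0.013,0,0.3],[0,0.032,0.014,0,0.3],[0,0,0,0,0.3]]]'
python3 - <<'E'
from h import *
s=shot('scene'); print([(np.round(a['uv'],1),round(a['confidence'],2)) for a in nets.landmark_of(s,'lip')[:2]])
for th in(.9,1.,1.1,1.2): print(th,proj(s,np.r_[H+F*.203*np.cos(th),.088+.203*np.sin(th)]).round(0),end=' ')
st(.97,11,26,'r')
E
```

```text
clock: 17.92
tool_pos: [0.5585, -0.049, 0.4371]
orientation: [180.0, 0.1, -11.1]
force: [0.3, -0.6, 0.7]
opening: 0.0262
gripper_force: 0.0
[(array([293.2, 140.5]), 0.56)]
0.9 [307. 146.] 1.0 [301. 143.] 1.1 [295. 141.] 1.2 [288. 140.] clk 18.02 s 94.2 lat -0.2 tipz 259.7 gap 26.3 rear 81.0 front 107.3 Ff -0.2 Fz -0.4 yaw -11.1
th 0.97: move x 0.001 y 0.1182 z 0.0763 hand 0.295
```

```bash
python3 -m creep '[[[0,0.024,0.015,0,0.3],[0,0.024,0.015,0,0.3],[0,0.024,0.016,0,0.3],[0,0.024,0.016,0,0.3],[0,0.022,0.017,0,0.3],[0,0,0,0,0.3]]]'
python3 - <<'E'
from h import *
s=shot('scene'); print([(np.round(a['uv'],1),round(a['confidence'],2)) for a in nets.landmark_of(s,'lip')[:2]])
for th in(.7,.8,.9,1.,1.1): print(th,proj(s,np.r_[H+F*.203*np.cos(th),.088+.203*np.sin(th)]).round(0),end=' ')
st(.88,13,26,'r'); st(.8,13,26,'f')
E
```

```text
clock: 18.52
tool_pos: [0.5542, -0.072, 0.4212]
orientation: [179.9, 0.1, -11.1]
force: [-1.0, -2.3, -2.2]
opening: 0.0265
gripper_force: 1.2
[(array([307.8, 145.1]), 0.56), (array([294.2, 219.5]), 0.37)]
0.7 [317. 154.] 0.8 [313. 150.] 0.9 [307. 146.] 1.0 [301. 143.] 1.1 [295. 141.] clk 18.62 s 117.8 lat -0.5 tipz 243.7 gap 26.5 rear 104.6 front 131.1 Ff 3.6 Fz -2.1 yaw -11.1
th 0.88: move x 0.002 y 0.0558 z 0.0610 hand 0.295
clk 18.62 s 117.8 lat -0.5 tipz 243.7 gap 26.5 rear 104.6 front 131.1 Ff 3.6 Fz -2.1 yaw -11.1
th 0.8: move x 0.002 y 0.0530 z 0.1152 hand 0.295
```

The cover has settled onto the front finger (3.6 N), but the fingertip is only just below the lip. I'll lower the tip first.

```bash
python3 -m creep '[[[0,-0.005,0.03,0,0.3],[0,0,0.03,0,0.3],[0,0,0.02,0,0.3],[0,0,0,0,0.3]]]'
python3 - <<'E'
from h import *
s=shot('scene'); print([(np.round(a['uv'],1),round(a['confidence'],2)) for a in nets.landmark_of(s,'lip')[:2]])
st(.75,15,26,'f')
E
```

```text
clock: 18.95
tool_pos: [0.5549, -0.071, 0.4068]
orientation: [179.9, -0.1, -11.1]
force: [-0.4, -6.3, 4.3]
opening: 0.0264
gripper_force: 3.3
[(array([307.8, 143.7]), 0.63), (array([162.5, 301. ]), 0.53)]
clk 19.05 s 117.1 lat 0.1 tipz 229.1 gap 26.3 rear 103.9 front 130.2 Ff 7.2 Fz 4.0 yaw -11.1
th 0.75: move x -0.000 y 0.0924 z 0.0886 hand 0.295
```

```bash
python3 -m creep '[[[0,0.015,0.014,0,0.3],[0,0.016,0.014,0,0.3],[0,0.016,0.015,0,0.3],[0,0.016,0.015,0,0.3],[0,0.015,0.015,0,0.3],[0,0.014,0.015,0,0.3]]]'
python3 - <<'E'
from h import *
s=shot('scene'); print([(np.round(a['uv'],1),round(a['confidence'],2)) for a in nets.landmark_of(s,'lip')[:2]])
for th in(.5,.6,.7,.8): print(th,proj(s,np.r_[H+F*.203*np.cos(th),.088+.203*np.sin(th)]).round(0),end=' ')
st(.65,15,26,'f')
E
```

```text
clock: 19.55
tool_pos: [0.5512, -0.0883, 0.388]
orientation: [-180.0, 0.0, -11.1]
force: [-0.1, -0.9, 0.9]
opening: 0.0264
gripper_force: 0.7
[(array([314.3, 149. ]), 0.9)]
0.5 [325. 163.] 0.6 [322. 158.] 0.7 [317. 154.] 0.8 [313. 150.] clk 19.65 s 135.2 lat -0.6 tipz 209.7 gap 26.5 rear 121.9 front 148.4 Ff 3.1 Fz -2.7 yaw -11.1
th 0.65: move x 0.003 y 0.0672 z 0.0691 hand 0.295
```

```bash
python3 -m creep '[[[0,-0.008,0,0,0.34],[0,-0.009,0,0,0.38],[0,-0.009,0,0,0.42],[0,-0.009,0,0,0.46],[0,-0.009,0,0,0.5],[0,-0.009,0,0,0.54],[0,-0.009,0,0,0.58],[0,-0.008,0,0,0.62]]]'
python3 - <<'E'
from h import *
st(.65,15,None,'f')
s=shot('scene'); print([(np.round(a['uv'],1),round(a['confidence'],2)) for a in nets.landmark_of(s,'lip')[:2]])
E
```

```text
clock: 20.32
tool_pos: [0.5536, -0.0744, 0.3889]
orientation: [179.9, 0.0, -11.1]
force: [-1.7, -6.3, 2.0]
opening: 0.0522
gripper_force: 3.3
clk 20.32 s 120.8 lat -0.6 tipz 210.9 gap 52.2 rear 94.7 front 146.9 Ff 6.5 Fz 2.0 yaw -11.1
th 0.65: move x 0.003 y 0.0735 z 0.0752 hand 0.593
[(array([315. , 149.8]), 0.86), (array([293.5, 220.2]), 0.47)]
```

```bash
python3 -m creep '[[[0,0.002,0.01,0,0.66],[0,0.002,0.011,0,0.7],[0,0.002,0.011,0,0.74],[0,0.002,0.011,0,0.78],[0,0.002,0.011,0,0.82],[0,0.002,0.011,0,0.86],[0,0.002,0.011,0,0.91],[0,0,0,0,0.91]]]'
python3 - <<'E'
from h import *
s=shot('scene'); print([(np.round(a['uv'],1),round(a['confidence'],2)) for a in nets.landmark_of(s,'lip')[:2]])
for th in(.3,.4,.5,.6,.7): print(th,proj(s,np.r_[H+F*.203*np.cos(th),.088+.203*np.sin(th)]).round(0),end=' ')
st(.5,15,None,'f')
E
```

```text
clock: 21.08
tool_pos: [0.5532, -0.077, 0.3725]
orientation: [-180.0, 0.1, -11.1]
force: [-0.4, -0.6, -0.9]
opening: 0.0789
gripper_force: 0.3
[(array([316.3, 153.8]), 0.56)]
0.3 [330. 173.] 0.4 [328. 168.] 0.5 [325. 163.] 0.6 [322. 158.] 0.7 [317. 154.] clk 21.18 s 123.4 lat -0.4 tipz 195.0 gap 80.0 rear 83.4 front 163.4 Ff 0.8 Fz -0.6 yaw -11.1
th 0.5: move x 0.002 y 0.0738 z 0.1236 hand 0.909
```

```bash
python3 -m creep '[[[0,0.01,0.014,0,0.91],[0,0.01,0.015,0,0.91],[0,0.01,0.015,0,0.91],[0,0.009,0.015,0,0.91],[0,0.009,0.015,0,0.91],[0,0.009,0.015,0,0.91],[0,0.008,0.016,0,0.91],[0,0.008,0.016,0,0.91]]]'
python3 - <<'E'
from h import *
s=shot('scene'); print([(np.round(a['uv'],1),round(a['confidence'],2)) for a in nets.landmark_of(s,'lip')[:2]])
q=shot('side'); print([(np.round(a['uv'],1),round(a['confidence'],2)) for a in nets.landmark_of(q,'lip')[:2]])
for th in(.3,.4,.5,.6,.7): 
    X=np.r_[H+F*.203*np.cos(th),.088+.203*np.sin(th)]; print(th,proj(s,X).round(0),proj(q,X).round(0),end=' ')
st(.4,14,None,'f')
E
```

```text
clock: 21.85
tool_pos: [0.5506, -0.092, 0.3491]
orientation: [180.0, -0.0, -11.1]
force: [0.8, -5.7, 2.8]
opening: 0.0796
gripper_force: 2.8
[(array([320.5, 158.7]), 0.59)]
[(array([304.1, 150.5]), 0.93)]
0.3 [330. 173.] [306. 165.] 0.4 [328. 168.] [305. 159.] 0.5 [325. 163.] [303. 153.] 0.6 [322. 158.] [301. 148.] 0.7 [317. 154.] [298. 143.] clk 22.05 s 138.7 lat -0.2 tipz 170.9 gap 79.8 rear 98.8 front 178.6 Ff 6.0 Fz -0.6 yaw -11.1
th 0.4: move x 0.001 y 0.0417 z 0.0891 hand 0.907
```

```bash
sed -i 's/S=sl-g\/2 if/S=sl+3.5-g\/2 if/' h.py; python3 -m creep '[[[0,0.007,0.008,0,0.91],[0,0.007,0.008,0,0.91],[0,0.007,0.008,0,0.91],[0,0.006,0.009,0,0.91],[0,0.006,0.009,0,0.91],[0,0.006,0.009,0,0.91],[0,0.006,0.009,0,0.91],[0,0.006,0.009,0,0.91]]]'
cat >> h.py <<'E'
def cams(ths):
    for n in('scene','side'):
        p=shot(n); l=[nets.landmark_of(p,'lip')[:1] for _ in range(2)]; l=[a[0]['uv'] for a in l if a]
        if not l: print(n,'none'); continue
        uv=np.mean(l,0); ds=[np.linalg.norm(proj(p,np.r_[H+F*.203*np.cos(t),.088+.203*np.sin(t)])-uv) for t in ths]
        print(n,uv.round(1),'th',ths[int(np.argmin(ds))].round(3),'px',min(ds).round(1))
E
python3 -c "
from h import *
cams(np.arange(0,1,.01)); st(.32,14,None,'f')"
```

```text
clock: 22.72
tool_pos: [0.5485, -0.1015, 0.335]
orientation: [-180.0, 0.0, -11.1]
force: [-0.6, -1.5, -0.6]
opening: 0.0799
gripper_force: 0.5
scene [325.3 165.3] th 0.46 px 1.0
side [303.3 163.3] th 0.34 px 2.1
clk 23.02 s 148.4 lat -0.6 tipz 157.1 gap 79.8 rear 108.5 front 188.3 Ff 3.2 Fz -2.8 yaw -11.1
th 0.32: move x 0.003 y 0.0394 z 0.0964 hand 0.907
```

```bash
python3 -m creep '[[[0,0.005,0.012,0,0.91],[0,0.005,0.012,0,0.91],[0,0.005,0.012,0,0.91],[0,0.005,0.012,0,0.91],[0,0.005,0.012,0,0.91],[0,0.005,0.012,0,0.91],[0,0.005,0.012,0,0.91],[0,0.004,0.012,0,0.91]]]'
python3 -c "
from h import *
st();cams(np.arange(0,1,.01)); st(.26,11,None,'f')"
```

```text
clock: 23.68
tool_pos: [0.5472, -0.1091, 0.3158]
orientation: [-180.0, -0.0, -11.1]
force: [-0.4, -0.6, -0.9]
opening: 0.0799
gripper_force: 0.6
clk 23.68 s 156.1 lat -0.4 tipz 137.8 gap 79.9 rear 116.1 front 196.0 Ff 0.7 Fz -0.9 yaw -11.1
scene [328.  174.2] th 0.3 px 2.0
side [307.1 165.2] th 0.3 px 1.3
clk 23.98 s 156.1 lat -0.6 tipz 138.1 gap 79.8 rear 116.3 front 196.0 Ff 2.2 Fz -3.2 yaw -11.1
th 0.26: move x 0.003 y 0.0182 z 0.0445 hand 0.907
```

```bash
python3 -m creep '[[[0,0.002,0.007,0,0.91],[0,0.003,0.007,0,0.91],[0,0.002,0.007,0,0.91],[0,0.003,0.006,0,0.91],[0,0.002,0.006,0,0.91],[0,0.003,0.006,0,0.91],[0,0.002,0.006,0,0.91],[0,0,0,0,0.91]]]'
python3 -c "
from h import *
st();cams(np.arange(0,1,.01)); st(.2,9,None,'f')"
```

```text
clock: 24.65
tool_pos: [0.5465, -0.1125, 0.3069]
orientation: [180.0, 0.0, -11.1]
force: [-0.9, -1.1, -1.2]
opening: 0.0797
gripper_force: 0.8
clk 24.65 s 159.5 lat -0.5 tipz 128.9 gap 79.7 rear 119.7 front 199.4 Ff 1.2 Fz -1.2 yaw -11.1
scene [328.8 175.2] th 0.27 px 1.5
side [260.1 205.5] th 0.0 px 51.3
clk 24.95 s 159.5 lat -0.5 tipz 129.1 gap 79.6 rear 119.7 front 199.3 Ff 2.2 Fz -2.1 yaw -11.1
th 0.2: move x 0.003 y 0.0157 z 0.0489 hand 0.904
```

```bash
python3 -m creep '[[[0,0.002,0.006,0,0.91],[0,0.002,0.006,0,0.91],[0,0.002,0.006,0,0.91],[0,0.002,0.006,0,0.91],[0,0.002,0.006,0,0.91],[0,0.002,0.006,0,0.91],[0,0.002,0.006,0,0.91],[0,0,0,0,0.91]]]'
python3 -c "
from h import *
st();cams(np.arange(0,.6,.01)); st(.15,8,None,'f')"
```

```text
clock: 25.62
tool_pos: [0.5458, -0.1153, 0.2984]
orientation: [180.0, 0.0, -11.1]
force: [0.7, -1.9, -1.3]
opening: 0.0797
gripper_force: 0.9
clk 25.62 s 162.4 lat -0.6 tipz 120.4 gap 79.7 rear 122.5 front 202.2 Ff 1.7 Fz -1.3 yaw -11.1
scene [328.3 180.5] th 0.18 px 3.0
side [306.8 176.1] th 0.14 px 0.3
clk 25.92 s 162.3 lat -0.6 tipz 120.6 gap 79.4 rear 122.6 front 202.1 Ff 2.8 Fz -2.5 yaw -11.1
th 0.15: move x 0.003 y 0.0108 z 0.0515 hand 0.902
```

```bash
python3 -m creep '[[[0,0,0.006,0,0.91],[0,0.001,0.005,0,0.91],[0,0.002,0.005,0,0.91],[0,0.002,0.005,0,0.91],[0,0.002,0.005,0,0.91],[0,0,0,0,0.91]]]'
python3 -c "
from h import *
st();cams(np.arange(0,.6,.01)); st(.15,8,None,'f')"
```

```text
clock: 26.42
tool_pos: [0.5459, -0.1163, 0.2935]
orientation: [-180.0, -0.0, -11.1]
force: [-0.3, -0.2, -0.3]
opening: 0.0796
gripper_force: 0.0
clk 26.42 s 163.4 lat -0.3 tipz 115.5 gap 79.6 rear 123.6 front 203.2 Ff 0.3 Fz -0.3 yaw -11.1
scene none
side [309.7 178.4] th 0.1 px 2.5
clk 26.72 s 163.6 lat -0.5 tipz 115.6 gap 80.0 rear 123.5 front 203.6 Ff 0.8 Fz -0.8 yaw -11.1
th 0.15: move x 0.002 y 0.0032 z 0.0264 hand 0.910
```

```bash
python3 - <<'E'
from h import *
st()
cams(np.arange(0,.6,.01)); cams(np.arange(0,.6,.01)); st()
for n in('scene','side'): save(shot(n),n+'9.png')
a=cv2.imread('pics/scene9.png')[130:260,240:390]; b=cv2.imread('pics/side9.png')[130:260,220:370]
cv2.imwrite('pics/c9.png',cv2.resize(np.hstack([a,b]),(798,346),interpolation=2))
print(telemetry.get_obs()['clock'])
E
```

```text
clk 26.72 s 163.6 lat -0.5 tipz 115.6 gap 80.0 rear 123.5 front 203.6 Ff 0.8 Fz -0.8 yaw -11.1
scene none
side [309.3 179.8] th 0.08 px 2.0
scene none
side [307.5 178.2] th 0.11 px 0.4
clk 27.32 s 163.7 lat -0.6 tipz 115.5 gap 80.0 rear 123.7 front 203.7 Ff -0.4 Fz 0.1 yaw -11.1
27.4167
```

View pics/c9.png

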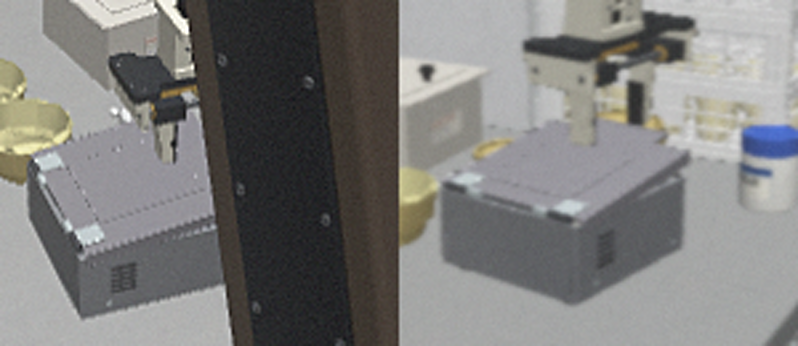

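The cover lies low on its catch with a slight gap at the front (right crop, (685,155)), the contact force is zero, and the landmarks give about 0.1 rad. Next I lift off, shut the fingers and press the lip from above.

```bash
python3 -m creep '[[[0,0,-0.05,0,0.91],[0,0,-0.1,0,0.5],[0,0,-0.05,0,0],[0,0.035,0,0,0],[0,0.035,0,0,0],[0,0.037,0,0,0],[0,0,0,0,0],[0,0,0,0,0]]]'
python3 -m creep '[[[0,0,0.03,0,0],[0,0,0.05,0,0],[0,0,0.05,0,0],[0,0,0.03,0,0],[0,0,0.01,0,0],[0,0,0,0,0]]]'
python3 -c "
from h import *
st(.12,-3,1e-9,'c');cams(np.arange(-.05,.6,.01))"
```

```text
clock: 28.08
tool_pos: [0.5411, -0.1382, 0.3328]
orientation: [180.0, 0.1, -11.1]
force: [0.0, -0.7, 0.6]
opening: 0.0389
gripper_force: 0.0
clock: 28.58
tool_pos: [0.5413, -0.1374, 0.2983]
orientation: [180.0, 0.1, -11.1]
force: [0.1, -0.5, 0.8]
opening: 0.0017
gripper_force: 0.0
clk 28.58 s 185.0 lat -0.9 tipz 120.3 gap 1.7 rear 184.1 front 185.8 Ff 0.5 Fz 0.8 yaw -11.1
th 0.12: move x 0.004 y 0.0829 z 0.0249 hand 0.000
scene [329.9 182.4] th 0.15 px 1.7
side [305.3 181. ] th 0.07 px 2.0
```

```bash
python3 -m creep '[[[0,0,0.01,0,0],[0,0,0.01,0,0],[0,0,0.008,0,0],[0,0,0.008,0,0],[0,0,0.008,0,0],[0,0,0,0,0]]]'
python3 -m creep '[[[0,0,0.008,0,0],[0,0,0.008,0,0],[0,0,0.008,0,0],[0,0,0,0,0]]]'
python3 -m creep '[[[0,0,0.008,0,0],[0,0,0.008,0,0],[0,0,0.008,0,0],[0,0,0,0,0]]]'
```

```text
clock: 29.38
tool_pos: [0.5416, -0.1375, 0.2923]
orientation: [180.0, -0.0, -11.0]
force: [-7.0, 3.9, 14.9]
opening: 0.0002
gripper_force: 7.2
clock: 29.72
tool_pos: [0.5414, -0.138, 0.2866]
orientation: [179.9, -0.0, -11.0]
force: [-1.2, -2.4, 5.2]
opening: 0.0003
gripper_force: 2.5
clock: 30.05
tool_pos: [0.5415, -0.1376, 0.2809]
orientation: [180.0, -0.0, -11.1]
force: [-0.3, 0.7, 0.7]
opening: 0.0004
gripper_force: 0.6
```

```bash
python3 -m creep '[[[0,0,0.012,0,0],[0,0,0.012,0,0],[0,0,0.012,0,0],[0,0,0,0,0]]]'
python3 -m creep '[[[0,0,0.008,0,0],[0,0,0.008,0,0],[0,0,0.006,0,0],[0,0,0,0,0]]]'
python3 -c "
from h import *
st();cams(np.arange(-.05,.6,.01))"
```

```text
clock: 30.38
tool_pos: [0.5413, -0.1373, 0.273]
orientation: [-180.0, 0.1, -11.1]
force: [0.5, 0.1, 0.2]
opening: 0.0004
gripper_force: 0.0
clock: 30.72
tool_pos: [0.5414, -0.1375, 0.2692]
orientation: [180.0, 0.0, -11.1]
force: [-0.2, -0.1, -0.2]
opening: 0.0006
gripper_force: 0.0
clk 30.72 s 185.0 lat -0.8 tipz 91.2 gap 0.6 rear 184.7 front 185.3 Ff 0.1 Fz -0.2 yaw -11.1
scene none
side [306.2 190.6] th -0.05 px 2.0
```

```bash
python3 -m creep '[[[0,0,0.006,0,0],[0,0,0.006,0,0],[0,0,0,0,0]]]'
python3 -m creep '[[[0,0,-0.05,0,0],[0,0,-0.1,0,0],[0,0,-0.2,0,0],[0,0,-0.2,0,0],[0,0,0,0,0],[0,0,0,0,0]]]'
python3 - <<'E'
from h import *
st(); s=shot('side'); q=[nets.landmark_of(s,'lip')[:1],nets.landmark_of(s,'pot')[:1]]; print(q); cams(np.arange(-.05,.3,.01))
s=shot('wrist'); print(look(s,('lip',)).keys())
E
```

```text
clock: 31.27
tool_pos: [0.5417, -0.1375, 0.2683]
orientation: [180.0, -0.0, -11.0]
force: [-3.9, 1.1, 10.6]
opening: 0.0004
gripper_force: 5.2
clock: 31.77
tool_pos: [0.5421, -0.1376, 0.3805]
orientation: [-179.9, -0.3, -11.1]
force: [-0.1, -0.2, -1.0]
opening: 0.0003
gripper_force: 0.0
clk 31.77 s 185.0 lat -0.1 tipz 202.5 gap 0.3 rear 184.8 front 185.1 Ff 0.2 Fz -1.0 yaw -11.1
[[{'uv': [308.3, 185.5], 'confidence': 0.98}], [{'uv': [358.6, 205.1], 'confidence': 0.65}]]
scene [332.2 190.5] th 0.01 px 0.6
side [305.  189.9] th -0.05 px 2.4
lip [([296.0, 208.4], 0.84)]
dict_keys(['lip'])
```

The fingers met firm contact at 90 mm with 10.6 N, so the cover is shut on its stop. The arm is clear, and I'm handing in.

```bash
python3 -c "
from h import *
print(workorder.close_job())"
```

```text
the job is handed in; nothing more can be done
None
```

The job is handed in at about 32 s of the 64 s limit; the hand-in gave no verdict. By my measurements the roll lies flat over the spindle, the cover came down supported and is shut past its catch, and the pot, tin and pile were not touched.

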